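# Brush out a spring nest and hold a ceramic insulator seated in it

### The job

Grit under the shoulder would chip the ceramic, so take the long brush from its pot, scrub the bore of the spring nest with two full strokes (from the mouth right down to the plunger, back up to the mouth, and down again), and stand the brush back in its pot. Then set the flanged white insulator in the nest, long spigot down, and press it steadily against the sprung plunger until its flange sits flat on the steel locating ring; finish while still holding it pressed there, so that I can tighten the clamp screw. It is brittle: firm hand pressure is enough, do not ram it or tip it over, and leave the other things on the bench where they are.

Things in the scene. Friction and masses are not known exactly. Their poses are not given: they have to be found in the camera images.
- nest: spring nest, fixed to the bench: dark steel base plate 120 x 120 x 12 mm with a round upright steel body 76 mm across, open at the top; a clamp screw with a small tommy bar sticks out of one side (to 66 mm from the axis, at height 70 mm, along the body's +x; leave it alone). Origin at the centre of the underside, z up along the bore.
- nest_mouth (a point): centre of the nest's open mouth, level with the top face of the locating ring, 106 mm above the bench. The bore is vertical, 46 mm in diameter, without a lead-in; 45 mm below the mouth lies the head of the sprung plunger.
- locating_ring: bright steel ring 76 mm outside, 46 mm bore, 10 mm thick, fixed on top of the nest body; its flat top face is the hard stop for the insulator's flange. Bearing on it with a few newtons beyond the spring is right; more than 30 N is too hard for the ceramic, and 60 N chips it. Origin at the centre of its underside, 10 mm below the mouth.
- plunger (a joint): travel of the sprung plunger (a brass disc 32 mm across in the bore), m: 0 = up, head 45 mm below the mouth; grows as it is pushed down, 0.022 at most. It pushes back with 5 N at 0 and 450 N/m more (11.7 N at 0.015, where the insulator's flange meets the ring), so the insulator's weight alone does not sink it.
- brush_pot: pot of the brush, fixed to the bench: steel tube 56 mm outside, 48 mm bore, rim 80 mm above the bench, on an 80 x 80 x 8 mm plate. Origin at the centre of the plate's underside; the pot's floor is 8 mm above it.
- brush: long brush, 200 mm, standing upright in the pot on its bristle end and free to lean up to 14 degrees: dark bristle head 42 mm across and 55 mm long (solid to 40 mm, tapering to 32 mm over its last 5 mm), thin steel stem, and from 110 to 200 mm a round wooden handle 24 mm across. 0.09 kg. Origin at the bristle end, on the axis; z along the brush towards the handle's top.
- brush_tip (a point): bristle end of the brush, on its axis (the body's origin)
- insulator: flanged insulator of white glazed ceramic, standing on the bench spigot down among other white pieces; about 0.3 kg. From below: spigot 42 mm across and 60 mm long with a 5 mm wide, 6 mm high chamfer at its foot; flange 62 mm across from 60 to 68 mm; round boss 36 mm across from 68 to 110 mm, to grip. Origin at the centre of the foot; z up.
- insulator_shoulder (a point): centre of the flange's underside, on the axis, 60 mm above the insulator's foot: it comes level with nest_mouth when seated
- sleeve: bystander: plain white ceramic tube 50 mm across, 50 mm high, 32 mm bore. Origin at the centre of its underside. Leave it.
- slug: bystander: solid white ceramic disc 54 mm across, 34 mm high. Origin at the centre of its underside. Leave it.
- caliper: bystander: caliper 200 mm long lying flat. Origin at its middle, x along its beam. Leave it.
- oilstone: bystander: grey sharpening stone 150 x 50 x 20 mm. Origin at the centre of its underside, x along it. Leave it.
- hex_driver: bystander: screwdriver lying on the bench at the far side. Leave it.
- coolant_bottle: bystander: white plastic bottle 56 mm across, 140 mm high, at the far side. Origin at the centre of its underside. Leave it.
Mind the look-alikes: they are no part of the job. What is shaped like the insulator but purple is not meant.

How it is judged:
By the outcome, as a careful person would: the job done as asked, in the order asked, and still so for the second after the job is handed in, while the arm keeps its last pose, push and grip.
It also fails if it takes over 72 s, if anything falls off the work surface, if the arm or the gripper's body presses on something with over 40 N, if the wrist force passes 120 N, or if a joint passes its speed limit or range.

### The arm

A 7-joint arm with a two-finger parallel gripper is mounted at the origin on the work surface. World frame = base frame: x ahead of the robot, y to its left, z up, the work surface at z = 0. Lengths are in m, angles in rad, forces in N, time in s.
With the tool pointing down it reaches from about 0.425 to 0.825 m from the base axis. Payload 3.6 kg.
Tool frame: the origin (TCP) lies at the very end of the fingers, on their centre line; the grasp point (between the pads) lies ctrl.grip_depth behind it (ctrl.grip_depth is the distance from the TCP to the grasp point, in m); z points along the fingers, y is the line along which they close (so a half turn about z gives the same grasp; the last joint's range is limited). The gripper opens to 85 mm and grips with 20 to 120 N. Pads are 22 mm wide; open, the fingers measure 114 mm over their backs; the gripper's body (76 mm by 85 mm) begins 54 mm behind the grasp point. The pads swing forward as they close: fully open they stand 13 mm farther back than shut.
Start: joints at [-0.026, 0.615, -0.013, 1.423, 0.008, 1.103, -0.04], TCP at [0.65, 0, 0.231] pointing down, gripper open.
Joint ranges: [-3.12, 3.12], [-0.3, 2.06], [-1.34, 1.32], [0.26, 2.42], [-1.36, 4.5], [0.01, 1.98], [-2.84, 2.84]. Speed limits (rad/s): [2.79, 2.79, 3.14, 3.14, 3.14, 3.14, 3.14].

### API

Orientations are given as a unit quaternion [x, y, z, w].
In Python, from bench import ctrl gives the robot as it stands.
- The arm moves only by the tool apply_moves, never from a script. Its arguments are lists of equal length, an entry for each row: "dr": the turn, a rotation vector about the world's x, y, z normalised to -1 to 1, where 1 is 0.5 rad, a list of three; "dp": the shift along the world's x, y, z normalised to -1 to 1, where 1 is 0.3 m, a list of three; "grip": the opening, from -1 (shut) to 1 (fully open). A call has 1 to 5 rows; each row is the pose to reach, as a shift and turn from the pose commanded when the call began; what a row does not reach only later rows make up. A row lasts 1/10 s, in which the tool goes at most 50 mm and 8.59 degrees, less where a joint would pass 70% of its speed; a pose out of reach is approached as far as the arm can. A call with a number of a shift or a turn outside -1 to 1 is refused whole. A call with a gripper value outside its range is refused whole. The fingers move at their own pace and stop on an object; "squeeze" is the grip in N (left out, the last holds). Time passes only in rows, so rows that repeat a pose let the fingers close. It gives the time, the measured TCP pose, the force, the opening and the grip force at its end, in the units of the state.
- ctrl.get_state(): the state, without advancing time (a new reading comes with each control period).
- ctrl.snapshot(name): name is "scene" or "side" or "wrist"; returns a dict with "img" (480x640x3 uint8, blue, green, red), "range_z" (480x640 float32, m along the optical axis (not along the pixel's ray), 0 where there is no reading), "camera_matrix" (3x3 intrinsics, pixels), "dist_coeffs" ([k1, k2, p1, p2, k3] as OpenCV has them; the pictures are not rectified), "extrinsics" (4x4, takes a point from world to camera coordinates); the wrist camera has in their place "T_tool_cam" (4x4, takes a point from camera to tool coordinates, whose origin is the TCP and whose axes are the flange's). Camera axes: x right, y down, z forward; pixel columns grow to the right and rows downward; lengths in m; the calibration is good to about 2 mm. A picture is of the moment at which its call begins: read the wrist's pose just before it.
- ctrl.hand_in(): hands the job in; it is judged then, once.
The state is a dict: "time_s": time; "joint_positions": joint angles; "qvel": joint speeds; "tau": joint torques, N m; "eef_pos": TCP position; "tcp_rot": TCP orientation; "force": force on the tool from outside, world axes, zero at the start; "wrist_torque": the same for the moment, N m; "grip_width": opening from 0.0 (shut) to 1.0 (fully open); "grip_force": force on a finger pad.
Only numpy, scipy, OpenCV 4.12 (cv2) and the standard library are available. Lean on these libraries where they do the work, as an engineer would, in place of code of your own. Each camera call takes 0.05 s, during which the arm holds its last target. There are 200 camera calls.

## Working session

There is one attempt and no reset: what is moved stays moved. The work goes in short steps, Python scripts to look and compute and a tool call to move; the robot and the scene stay as the last step left them, time stands still between calls to the robot, and variables do not carry over. Pictures are saved under pics/ and viewed, at most 10 in all, crops included, and the job is handed in when it is done.

Besides the shell and the picture viewer there is one more tool, called after "Emit:" by a JSON object that holds its "op" and its "data", one argument or row to a line. apply_moves: Moves the arm, as the interface text tells. Scaled input: -1 to 1 covers 0.3 m each way for a shift and 0.5 rad each way for a turn. Its arguments: {"type":"object","properties":{"dr":{"type":"array","items":{"type":"array","items":{"type":"number"}}},"dp":{"type":"array","items":{"type":"array","items":{"type":"number"}}},"grip":{"type":"array","items":{"type":"number"}},"squeeze":{"type":"number"}},"required":["dr","dp","grip"]}

```bash
ls; mkdir -p pics; python3 - <<'E'
from bench import ctrl
import cv2,numpy as np,pickle
print(ctrl.grip_depth,ctrl.get_state())
for n in ("scene","side"):
    s=ctrl.snapshot(n); pickle.dump(s,open(f"pics/{n}.pkl","wb")); cv2.imwrite(f"pics/{n}0.png",s["img"])
    print(n,s["camera_matrix"],s["dist_coeffs"],s["extrinsics"], (s["range_z"]>0).mean())
E
```

```text
pics
0.0187 {'time_s': 0.0, 'joint_positions': array([-0.02646348,  0.61590234, -0.01262794,  1.42491649,  0.0080804 ,
        1.10339862, -0.04039026]), 'qvel': array([ 8.24653072e-04,  5.76804147e-04, -8.43512115e-04,  1.02635269e-03,
       -1.59771971e-03, -1.12230448e-03, -9.72682829e-05]), 'tau': array([ 1.38264377e-04, -4.69217670e+01,  2.59523503e-01, -1.71036780e+01,
        1.00907375e-02,  9.80606623e-03,  4.10031795e-07]), 'eef_pos': array([ 6.49227788e-01, -3.09579293e-06,  2.30143236e-01]), 'tcp_rot': array([ 0.70709189,  0.7071205 , -0.00091522, -0.00090575]), 'force': array([0.26556447, 0.41331409, 0.20624883]), 'wrist_torque': array([-0.0249877 , -0.00645032,  0.00786593]), 'grip_force': 0.0, 'grip_width': 1.0013060827481275}
scene [[488.79801823   0.         319.22192136]
 [  0.         488.79801823 239.96323779]
 [  0.           0.           1.        ]] [-0.0304892  0.         0.         0.         0.       ] [[ 0.69076172  0.72299571 -0.01120035 -0.36230305]
 [ 0.55533129 -0.54036543 -0.632149   -0.2672446 ]
 [-0.4630933   0.43044443 -0.77476589  1.64777851]
 [ 0.          0.          0.          1.        ]] 0.9960677083333334
side [[612.66343646   0.         313.30155995]
 [  0.         612.66343646 247.8251802 ]
 [  0.           0.           1.        ]] [-0.09137683  0.          0.          0.          0.        ] [[ 0.95927325 -0.2821611   0.0134147  -0.54701856]
 [-0.21564451 -0.76215557 -0.61042308  0.15119713]
 [ 0.18246174  0.58266972 -0.79196193  1.30878842]
 [ 0.          0.          0.          1.        ]] 0.9960677083333334
```

View pics/scene0.png

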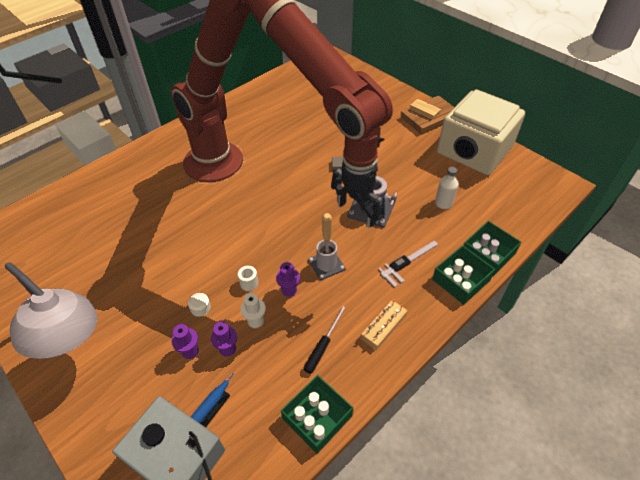

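View pics/side0.png

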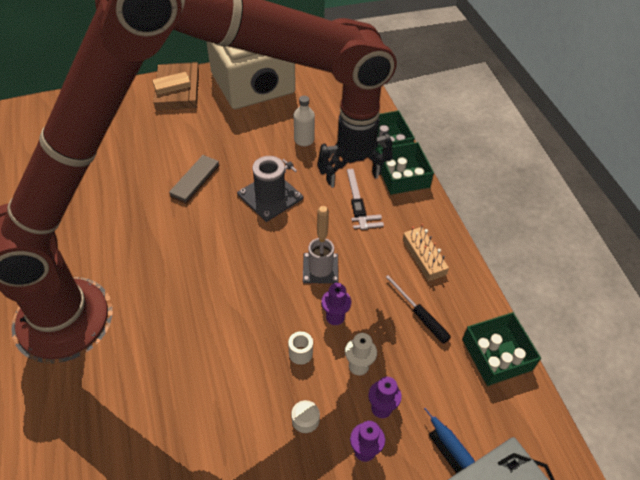

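The scene view shows the nest at about (375,195), the pot and brush at (327,255), and the white insulator at (253,311). The sleeve is at (248,278), the slug at (199,304), and purple look-alikes are at (288,280), (224,338) and (185,340). The side view shows the nest at (268,180), the pot at (321,255) with the handle top at (322,212), and the insulator at (361,353).

```bash
cat > h.py <<'E'
import numpy as np,cv2,pickle
def ray(s,uv):
    "origin, directions in world (fixed cameras)"
    uv=np.atleast_2d(np.float64(uv)); E=s["extrinsics"]
    n=cv2.undistortPoints(uv[:,None],s["camera_matrix"],np.float64(s["dist_coeffs"]))[:,0]
    d=np.c_[n,np.ones(len(n))]@E[:3,:3]
    return -E[:3,:3].T@E[:3,3],d
def plane(s,uv,z):
    o,d=ray(s,uv); return o+d*((z-o[2])/d[:,2])[:,None]
def cloud(s):
    v,u=np.mgrid[:480,:640]; uv=np.c_[u.ravel(),v.ravel()]
    o,d=ray(s,uv); z=s["range_z"].ravel(); P=o+d*z[:,None]; P[z==0]=np.nan
    return P.reshape(480,640,3)
def tri(s1,p1,s2,p2):
    o1,d1=ray(s1,p1);o2,d2=ray(s2,p2);d1=d1[0];d2=d2[0]
    t=np.linalg.lstsq(np.c_[d1,-d2],o2-o1,rcond=None)[0]
    a,b=o1+t[0]*d1,o2+t[1]*d2
    return (a+b)/2,np.linalg.norm(a-b)
E
python3 - <<'E'
from h import *
S={n:pickle.load(open(f"pics/{n}.pkl","rb")) for n in("scene","side")}
T={"nest":((377,187),(268,167)),"pot":((326,250),(321,248)),"handle":((327,217),(322,209)),"insul":((253,299),(363,340)),"purple":((288,267),(338,288)),"sleeve":((248,271),(301,341)),"slug":((199,299),(305,409))}
for k,(a,b) in T.items():
    p,e=tri(S["scene"],a,S["side"],b); print(k,p.round(4),round(e,4))
    for n in S:
        C=cloud(S[n]); m=np.hypot(C[...,0]-p[0],C[...,1]-p[1])<.06
        z=C[...,2][m]; h=np.histogram(z,bins=np.arange(-.005,.225,.01)); print(n,dict(zip((h[1][:-1]*1000).round().astype(int).tolist(),h[0].tolist())))
E
```

```text
nest [0.5251 0.2371 0.0844] 0.0018
scene {-5: 30, 5: 175, 15: 22, 25: 3, 35: 5, 45: 3, 55: 13, 65: 52, 75: 30, 85: 29, 95: 94, 105: 40, 115: 0, 125: 0, 135: 0, 145: 0, 155: 0, 165: 0, 175: 0, 185: 0, 195: 0, 205: 0}
side {-5: 16, 5: 290, 15: 143, 25: 85, 35: 78, 45: 85, 55: 96, 65: 148, 75: 178, 85: 145, 95: 233, 105: 262, 115: 0, 125: 0, 135: 0, 145: 0, 155: 0, 165: 0, 175: 0, 185: 0, 195: 0, 205: 0}
pot [ 0.5805 -0.0255  0.07  ] 0.0052
scene {-5: 461, 5: 318, 15: 37, 25: 44, 35: 43, 45: 47, 55: 150, 65: 96, 75: 87, 85: 7, 95: 5, 105: 10, 115: 6, 125: 18, 135: 23, 145: 18, 155: 24, 165: 26, 175: 23, 185: 25, 195: 35, 205: 31}
side {-5: 565, 5: 528, 15: 78, 25: 57, 35: 70, 45: 68, 55: 214, 65: 143, 75: 154, 85: 14, 95: 11, 105: 13, 115: 8, 125: 25, 135: 30, 145: 41, 155: 32, 165: 37, 175: 40, 185: 34, 195: 55, 205: 53}
handle [ 0.5799 -0.0223  0.1979] 0.0026
scene {-5: 450, 5: 317, 15: 37, 25: 44, 35: 43, 45: 47, 55: 150, 65: 96, 75: 87, 85: 7, 95: 5, 105: 10, 115: 6, 125: 18, 135: 23, 145: 18, 155: 24, 165: 26, 175: 23, 185: 25, 195: 35, 205: 31}
side {-5: 545, 5: 529, 15: 78, 25: 5
[... 1074 characters left out ...]
 55: 1, 65: 0, 75: 0, 85: 0, 95: 0, 105: 0, 115: 0, 125: 0, 135: 0, 145: 0, 155: 0, 165: 0, 175: 0, 185: 0, 195: 0, 205: 0}
side {-5: 1641, 5: 134, 15: 79, 25: 90, 35: 105, 45: 279, 55: 3, 65: 0, 75: 0, 85: 0, 95: 0, 105: 0, 115: 0, 125: 0, 135: 0, 145: 0, 155: 0, 165: 0, 175: 0, 185: 0, 195: 0, 205: 0}
slug [ 0.4482 -0.3567  0.034 ] 0.0008
scene {-5: 946, 5: 52, 15: 50, 25: 268, 35: 28, 45: 0, 55: 0, 65: 0, 75: 0, 85: 0, 95: 0, 105: 0, 115: 0, 125: 0, 135: 0, 145: 0, 155: 0, 165: 0, 175: 0, 185: 0, 195: 0, 205: 0}
side {-5: 2017, 5: 113, 15: 53, 25: 428, 35: 203, 45: 0, 55: 0, 65: 0, 75: 0, 85: 0, 95: 0, 105: 0, 115: 0, 125: 0, 135: 0, 145: 0, 155: 0, 165: 0, 175: 0, 185: 0, 195: 0, 205: 0}
```

```bash
cat >> h.py <<'E'
from scipy.optimize import least_squares
def circ(P,c0,r):
    "robust fit of a circle of known radius"
    f=least_squares(lambda c:np.hypot(P[:,0]-c[0],P[:,1]-c[1])-r,c0,loss="soft_l1",f_scale=.001)
    return f.x,np.median(abs(f.fun))
def lvl(C,p,R,z0,z1):
    m=(np.hypot(C[...,0]-p[0],C[...,1]-p[1])<R)&(C[...,2]>z0)&(C[...,2]<z1); return m
E
python3 - <<'E'
from h import *
S={n:pickle.load(open(f"pics/{n}.pkl","rb")) for n in("scene","side")}
def faces(n,C,name,p,R,z0,z1,radii,ztop):
    m=lvl(C,p,R,z0,z1).astype(np.uint8); z=np.median(C[...,2][m>0])
    cs,h=cv2.findContours(m,cv2.RETR_CCOMP,cv2.CHAIN_APPROX_NONE)
    c=max(cs,key=len)
    (e,ax,an)=cv2.fitEllipse(c)
    q=plane(S[n],e,ztop)[0]
    # cloud side points -> wall circle
    print(name,n,"topz",z.round(4),"mean",C[m>0].mean(0).round(4),"ell->plane",q.round(4),"npx",m.sum())
for n in S:
    C=cloud(S[n])
    faces(n,C,"ring",(.525,.237),.06,.101,.112,0,.106)
    faces(n,C,"pot",(.581,-.026),.045,.074,.084,0,.08)
    faces(n,C,"insTop",(.585,-.279),.05,.106,.114,0,.11)
    faces(n,C,"insFl",(.585,-.279),.05,.0645,.072,0,.068)
    faces(n,C,"purple",(.575,-.156),.05,.106,.114,0,.11)
    faces(n,C,"sleeve",(.478,-.218),.05,.046,.054,0,.05)
    faces(n,C,"handle",(.58,-.022),.07,.203,.215,0,.208)
    for nm,p,R,z0,z1,r in(("ringwall",(.525,.237),.05,.097,.103,.038),("nestbody",(.525,.237),.05,.03,.06,.038),("potwall",(.581,-.026),.045,.015,.05,.028),("boss",(.585,-.279),.03,.075,.105,.018),("flangewall",(.585,-.279),.05,.061,.0665,.031)):
        P=C[lvl(C,p,R,z0,z1)]; print("  ",nm,n,circ(P,p,r),len(P))
    for z in(.125,.15,.175,.2):
        P=C[lvl(C,(.58,-.022),.06,z-.01,z+.008)]; print("  handle",z,circ(P,(.58,-.022),.012),len(P))
E
```

```text
ring scene topz 0.1043 mean [0.5425 0.2314 0.1045] ell->plane [0.5388 0.227  0.106 ] npx 103
pot scene topz 0.0783 mean [ 0.5833 -0.0277  0.0781] ell->plane [ 0.5814 -0.0263  0.08  ] npx 98
insTop scene topz 0.1092 mean [ 0.5844 -0.2831  0.1093] ell->plane [ 0.5848 -0.2834  0.11  ] npx 149
insFl scene topz 0.0675 mean [ 0.5922 -0.2877  0.0675] ell->plane [ 0.5847 -0.2834  0.068 ] npx 204
purple scene topz 0.1094 mean [ 0.5739 -0.1598  0.1096] ell->plane [ 0.5742 -0.16    0.11  ] npx 121
sleeve scene topz 0.0489 mean [ 0.4799 -0.2208  0.0492] ell->plane [ 0.4802 -0.221   0.05  ] npx 134
handle scene topz 0.2066 mean [ 0.5825 -0.0261  0.2067] ell->plane [ 0.5834 -0.0268  0.208 ] npx 40
   ringwall scene (array([0.52041888, 0.21378654]), np.float64(0.004500472887372618)) 53
   nestbody scene (array([0.52957026, 0.22723136]), np.float64(0.0005054490351485766)) 9
   potwall scene (array([ 0.57922134, -0.02381779]), np.float64(0.0009514376100160718)) 145
   boss scene (array([ 0.58254774, -0.28196967]), np.float64(0.0006176866171354409)) 104
   flangewall scene (array([ 0.57984342, -0.2813
[... 1186 characters left out ...]
y side (array([0.52199605, 0.22096389]), np.float64(0.00068903690195634)) 46
   potwall side (array([ 0.5787023 , -0.02715312]), np.float64(0.0008292431293970941)) 227
   boss side (array([ 0.58240967, -0.28584267]), np.float64(0.0005582434018522563)) 138
   flangewall side (array([ 0.58277981, -0.28412306]), np.float64(0.002799586078307055)) 92
  handle 0.125 (array([ 0.58049417, -0.02538517]), np.float64(0.0007992938723597135)) 27
  handle 0.15 (array([ 0.57946556, -0.02742951]), np.float64(0.0007339275921622347)) 63
  handle 0.175 (array([ 0.57965943, -0.02688724]), np.float64(0.0009596430280817839)) 64
  handle 0.2 (array([ 0.5794608 , -0.02677512]), np.float64(0.0016066187950580842)) 98
```

Emit:
{"op": "apply_moves", "data": {
  "dp": [
    [-0.1, -0.05, 0.12],
    [-0.2, -0.08, 0.25],
    [-0.233, -0.095, 0.4],
    [-0.233, -0.095, 0.5],
    [-0.233, -0.095, 0.5]
  ],
  "dr": [
    [0, 0, 0],
    [0, 0, 0],
    [0, 0, 0],
    [0, 0, 0],
    [0, 0, 0]
  ],
  "grip": [1, 1, 1, 1, 1]
}}

```text
time_s: 0.6
eef_pos: [0.5816, -0.0288, 0.3866]
tcp_rot: [0.707, 0.707, 0.004, 0.004]
force: [0.2, 0.4, 0.5]
grip_width: 1.004
grip_force: 0.0
```

```bash
python3 - <<'E'
from bench import ctrl
from h import *
st=ctrl.get_state(); print(st["time_s"],st["eef_pos"],st["tcp_rot"],st["force"])
for n in ("scene","side","wrist"):
    s=ctrl.snapshot(n); s["st"]=st; pickle.dump(s,open(f"pics/{n}1.pkl","wb"))
print(s["T_tool_cam"],s["camera_matrix"],s["dist_coeffs"])
a=[pickle.load(open(f"pics/{n}1.pkl","rb"))["img"] for n in("wrist","scene")]
cv2.imwrite("pics/w1.png",np.hstack([cv2.resize(i,(400,300)) for i in a]))
E
```

```text
0.6 [ 0.58163661 -0.0288313   0.38656908] [0.7073201  0.70687398 0.00365021 0.00375857] [0.22983651 0.37045733 0.51112512]
[[-7.50772642e-04 -9.44975366e-01 -3.27140634e-01  8.46513512e-02]
 [ 9.99999014e-01 -1.09780035e-03  8.76144240e-04 -1.03689452e-04]
 [-1.18706983e-03 -3.27139654e-01  9.44975258e-01 -1.42276439e-01]
 [ 0.00000000e+00  0.00000000e+00  0.00000000e+00  1.00000000e+00]] [[372.62179069   0.         318.80560015]
 [  0.         372.62179069 234.79172886]
 [  0.           0.           1.        ]] [-0.01705556  0.          0.          0.          0.        ]
```

View pics/w1.png

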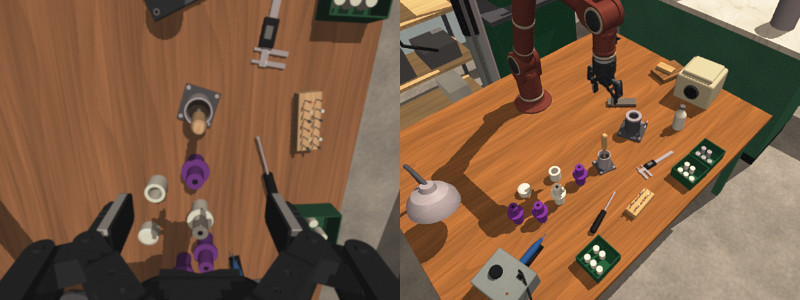

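The left half is the wrist view: the brush and pot are at about (198,115) and the insulator at (203,215). In the scene view on the right, the nest is now unobstructed at (632,122).

```bash
cat >> h.py <<'E'
from scipy.spatial.transform import Rotation
def load(n,k):
    s=pickle.load(open(f"pics/{n}{k}.pkl","rb"))
    if n=="wrist":
        T=np.eye(4);T[:3,:3]=Rotation.from_quat(s["st"]["tcp_rot"]).as_matrix();T[:3,3]=s["st"]["eef_pos"]
        s["extrinsics"]=np.linalg.inv(T@s["T_tool_cam"])
    return s
def ell(s,C,p,R,z0,z1,zt):
    m=lvl(C,p,R,z0,z1).astype(np.uint8)
    if m.sum()<15: return None
    cs,_=cv2.findContours(m,cv2.RETR_EXTERNAL,cv2.CHAIN_APPROX_NONE); c=np.vstack([x for x in cs if len(x)>4] or cs)
    c=cv2.convexHull(c)
    if len(c)<5:return None
    q=plane(s,c[:,0],zt)
    (x,y),r=cv2.minEnclosingCircle(np.float32(q[:,:2]*1000)); e=plane(s,cv2.fitEllipse(c)[0],zt)[0]
    return "z %.1f ell %s circ (%.1f %.1f) r %.1f n %d"%(np.median(C[...,2][m>0])*1e3,(e[:2]*1e3).round(1),x,y,r,m.sum())
E
python3 - <<'E'
from h import *
for n in("scene","side","wrist"):
    s=load(n,1);C=cloud(s)
    for a in(("ring",(.523,.217),.05,.1015,.112,.106),("pot",(.580,-.028),.04,.073,.085,.08),("handletop",(.58,-.028),.05,.2,.215,.208),("ins",(.583,-.285),.03,.104,.116,.11),("flange",(.583,-.285),.045,.0645,.073,.068)):
        print(n,a[0],ell(s,C,*a[1:]))
    for nm,p,R,z0,z1,r in(("nestbody",(.523,.217),.05,.02,.06,.038),("potwall",(.58,-.028),.045,.015,.06,.028),("boss",(.583,-.285),.03,.075,.105,.018),("handle",(.58,-.028),.05,.12,.16,.012),("handle",(.58,-.028),.05,.16,.2,.012)):
        P=C[lvl(C,p,R,z0,z1)]; 
        if len(P)>10: print("  ",nm,n,(circ(P,p,r)[0]*1e3).round(1),len(P))
E
```

```text
scene ring z 104.2 ell [527.1 217.5] circ (526.6 217.6) r 38.1 n 224
scene pot z 78.1 ell [582.2 -26.3] circ (582.3 -25.6) r 29.6 n 109
scene handletop z 205.1 ell [585.6 -28.7] circ (585.5 -28.6) r 12.2 n 51
scene ins z 109.1 ell [ 585.3 -283.1] circ (585.6 -282.9) r 19.0 n 154
scene flange z 67.4 ell [ 584.6 -282.7] circ (584.5 -282.7) r 31.3 n 212
   nestbody scene [522.8 223. ] 234
   potwall scene [579.7 -23.9] 233
   boss scene [ 582.9 -282. ] 99
   handle scene [579.7 -23.8] 80
   handle scene [580.  -23.9] 98
side ring z 106.0 ell [520.7 214.9] circ (520.7 214.8) r 39.6 n 392
side pot z 78.9 ell [577.7 -31.6] circ (576.9 -31.6) r 31.6 n 189
side handletop z 206.0 ell [577.4 -33.4] circ (576.9 -33.0) r 13.1 n 87
side ins z 110.2 ell [ 581.5 -287.8] circ (581.3 -287.7) r 19.5 n 270
side flange z 68.5 ell [ 581.9 -287.4] circ (581.5 -287.3) r 31.9 n 368
   nestbody side [522.  219.4] 331
   potwall side [578.8 -27.4] 316
   boss side [ 582.5 -285.6] 134
   handle side [580.1 -27.2] 116
   handle side [579.5 -27.5] 148
wrist ring None
wrist pot z 83.9 ell [582.9 -26.2] circ (582.7 -26.5) r 28.5 n 319
wrist handletop z 211.3 ell [582.3 -25.5] circ (582.3 -25.6) r 12.0 n 541
wrist ins z 114.4 ell [ 585.9 -283.8] circ (586.4 -283.5) r 22.2 n 545
wrist flange z 72.0 ell [ 586.2 -284.8] circ (586.0 -284.7) r 32.8 n 459
   potwall wrist [583.5 -26.8] 268
   boss wrist [ 586.1 -285. ] 329
   handle wrist [583.  -27.3] 86
   handle wrist [582.6 -27.4] 202
```

Emit:
{"op": "apply_moves", "data": {
  "dp": [
    [0.003, 0, -0.15],
    [0.003, 0.003, -0.3],
    [0.003, 0.003, -0.45],
    [0.003, 0.003, -0.6],
    [0.003, 0.003, -0.74]
  ],
  "dr": [
    [0, 0, 0],
    [0, 0, 0],
    [0, 0, 0],
    [0, 0, 0],
    [0, 0, 0]
  ],
  "grip": [1, 1, 1, 1, 1]
}}

```text
time_s: 1.25
eef_pos: [0.5789, -0.0273, 0.1552]
tcp_rot: [0.707, 0.707, -0.002, -0.002]
force: [0.5, 0.4, -0.0]
grip_width: 1.002
grip_force: 0.0
```

Emit:
{"op": "apply_moves", "data": {
  "dp": [
    [0, 0, 0],
    [0, 0, 0],
    [0, 0, 0]
  ],
  "dr": [
    [0, 0, 0],
    [0, 0, 0],
    [0, 0, 0]
  ],
  "grip": [1, 1, 1]
}}

```text
time_s: 1.55
eef_pos: [0.5825, -0.0275, 0.1612]
tcp_rot: [0.707, 0.707, 0.001, 0.001]
force: [0.1, 0.0, 1.2]
grip_width: 0.999
grip_force: 0.0
```

```bash
python3 - <<'E'
from bench import ctrl
from h import *
st=ctrl.get_state(); print(st["time_s"],st["eef_pos"],Rotation.from_quat(st["tcp_rot"]).as_matrix().round(4),st["force"])
s=ctrl.snapshot("wrist"); s["st"]=st; pickle.dump(s,open("pics/wrist2.pkl","wb"))
C=cloud(load("wrist",2))
for z in(.13,.15,.17,.19):
    P=C[lvl(C,(.582,-.027),.03,z-.01,z+.01)]
    if len(P)>10: print(z,circ(P,(.582,-.027),.012),len(P))
E
```

```text
1.55 [ 0.58250451 -0.02754922  0.16119351] [[-1.0e-04  1.0e+00  3.7e-03]
 [ 1.0e+00  1.0e-04 -0.0e+00]
 [-0.0e+00  3.7e-03 -1.0e+00]] [0.08782328 0.0117329  1.22363608]
0.13 (array([ 0.57858087, -0.02749981]), np.float64(0.000274776163206392)) 424
0.15 (array([ 0.57861227, -0.02726706]), np.float64(0.0001736936877986912)) 910
0.17 (array([ 0.57857982, -0.02729938]), np.float64(0.0001908805654190094)) 1287
0.19 (array([ 0.57858577, -0.0274055 ]), np.float64(0.00021002303096941295)) 2052
```

Emit:
{"op": "apply_moves", "data": {
  "dp": [
    [0, 0, 0],
    [0, 0, 0],
    [0, 0, 0],
    [0, 0, 0],
    [0, 0, 0]
  ],
  "dr": [
    [0, 0, 0],
    [0, 0, 0],
    [0, 0, 0],
    [0, 0, 0],
    [0, 0, 0]
  ],
  "grip": [0, -0.6, -1, -1, -1],
  "squeeze": 50
}}

```text
time_s: 2.1
eef_pos: [0.5805, -0.0276, 0.1597]
tcp_rot: [0.707, 0.707, -0.0, -0.0]
force: [-1.2, 0.2, 3.9]
grip_width: 0.268
grip_force: 48.7
```

Emit:
{"op": "apply_moves", "data": {
  "dp": [
    [0, 0, 0],
    [0, 0, 0],
    [0, 0, 0],
    [0, 0, 0],
    [0, 0, 0]
  ],
  "dr": [
    [0, 0, 0],
    [0, 0, 0],
    [0, 0, 0],
    [0, 0, 0],
    [0, 0, 0]
  ],
  "grip": [-1, -1, -1, -1, -1]
}}

```text
time_s: 2.6
eef_pos: [0.5806, -0.0276, 0.1598]
tcp_rot: [0.707, 0.707, -0.0, -0.0]
force: [-1.9, -0.5, 5.0]
grip_width: 0.264
grip_force: 49.0
```

Emit:
{"op": "apply_moves", "data": {
  "dp": [
    [0, 0, 0.05],
    [0, 0, 0.14],
    [0, 0, 0.25],
    [0, 0, 0.36],
    [0, 0, 0.46]
  ],
  "dr": [
    [0, 0, 0],
    [0, 0, 0],
    [0, 0, 0],
    [0, 0, 0],
    [0, 0, 0]
  ],
  "grip": [-1, -1, -1, -1, -1]
}}

```text
time_s: 3.1
eef_pos: [0.5812, -0.0276, 0.2983]
tcp_rot: [0.707, 0.707, 0.0, 0.0]
force: [0.2, -0.5, -1.6]
grip_width: 0.263
grip_force: 49.1
```

Emit:
{"op": "apply_moves", "data": {
  "dp": [
    [-0.02, 0.08, 0],
    [-0.06, 0.2, 0],
    [-0.1, 0.35, 0],
    [-0.13, 0.46, 0],
    [-0.16, 0.56, 0]
  ],
  "dr": [
    [0, 0, 0],
    [0, 0, 0],
    [0, 0, 0],
    [0, 0, 0],
    [0, 0, 0]
  ],
  "grip": [-1, -1, -1, -1, -1]
}}

```text
time_s: 3.6
eef_pos: [0.5323, 0.1428, 0.2967]
tcp_rot: [0.706, 0.708, 0.0, -0.0]
force: [1.1, 0.5, -0.8]
grip_width: 0.27
grip_force: 49.1
```

Emit:
{"op": "apply_moves", "data": {
  "dp": [
    [-0.01, 0.08, 0],
    [-0.02, 0.16, 0],
    [-0.03, 0.24, 0],
    [-0.03, 0.25, 0],
    [-0.03, 0.25, 0]
  ],
  "dr": [
    [0, 0, 0],
    [0, 0, 0],
    [0, 0, 0],
    [0, 0, 0],
    [0, 0, 0]
  ],
  "grip": [-1, -1, -1, -1, -1]
}}

```text
time_s: 4.1
eef_pos: [0.5239, 0.2157, 0.2966]
tcp_rot: [0.707, 0.708, -0.0, 0.0]
force: [-0.0, -1.1, -1.0]
grip_width: 0.263
grip_force: 49.2
```

```bash
python3 - <<'E'
from bench import ctrl
from h import *
st=ctrl.get_state(); print(st["time_s"],st["eef_pos"],st["tcp_rot"].round(4),st["force"],st["grip_force"])
for n in ("scene","side","wrist"):
    s=ctrl.snapshot(n); s["st"]=st; pickle.dump(s,open(f"pics/{n}3.pkl","wb"))
a=[load(n,3)["img"] for n in("wrist","side","scene")]
cv2.imwrite("pics/w3.png",np.vstack([np.hstack([cv2.resize(a[0],(400,300)),a[1][0:300,100:500]]),np.hstack([a[2][50:350,200:600],a[2][50:350,200:600]])]))
for n in("scene","side","wrist"):
    s=load(n,3);C=cloud(s)
    print(n,"ring",ell(s,C,(.523,.216),.05,.1015,.115,.106))
    P=C[lvl(C,(.523,.216),.05,.02,.06)]
    if len(P)>10: print("body",(circ(P,(.523,.216),.038)[0]*1e3).round(1),len(P))
    e=st["eef_pos"]
    for z,r in((.16,.021),(.18,.021),(.23,.004),(.26,.012),(.275,.012)):
        P=C[lvl(C,e[:2],.035,z-.006,z+.006)]
        if len(P)>8: f=circ(P,e[:2],r);print("  brush",z,(f[0]*1e3).round(1),len(P),f[1].round(4))
    P=C[lvl(C,e[:2],.03,.12,.2)]
    if len(P): print("  lowest",np.percentile(P[:,2],[0,2]))
E
```

```text
4.1 [0.52387417 0.21570007 0.29662919] [ 7.065e-01  7.077e-01 -4.000e-04  0.000e+00] [-0.03253846 -1.07953401 -1.01800718] 49.16464626789093
scene ring z 104.3 ell [527.3 218.1] circ (527.0 218.6) r 37.7 n 187
body [522.7 223.3] 230
  brush 0.16 [525.3 218.8] 46 0.0011
  brush 0.18 [525.7 218.6] 56 0.0012
  brush 0.23 [527.1 212.6] 12 0.001
  brush 0.26 [525.4 218.5] 17 0.001
  brush 0.275 [526.4 218.6] 29 0.0007
  lowest [0.14245617 0.14578502]
side ring z 106.4 ell [520.8 214.5] circ (521.2 214.5) r 39.1 n 334
body [521.9 219.5] 341
  brush 0.16 [523.6 213.7] 64 0.0009
  brush 0.18 [523.8 213.9] 78 0.0009
  brush 0.23 [523.8 211.3] 17 0.0009
  brush 0.26 [525.1 215.9] 28 0.0014
  brush 0.275 [524.4 213.8] 52 0.0007
  lowest [0.14297409 0.14827913]
wrist ring z 105.1 ell [520.3 224.5] circ (520.4 223.4) r 37.6 n 2367
body [550.6 241.4] 551
  brush 0.16 [522.7 216.3] 181 0.0002
  brush 0.18 [522.8 216.3] 189 0.0002
  brush 0.23 [523.1 216.3] 86 0.0001
  brush 0.26 [523.5 214.5] 94 0.0005
  brush 0.275 [523.4 216. ] 458 0.0002
  lowest [0.14580838 0.15099297]
```

View pics/w3.png

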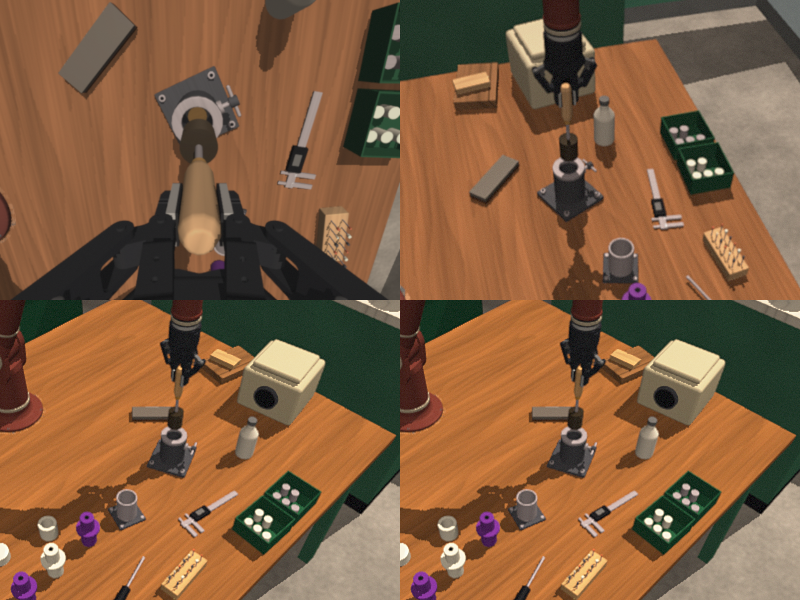

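The wrist view at top left shows the brush hanging over the ring, whose centre is near (195,118). Side (565,170) and scene (173,435) confirm it. I'll now fit the ring edges.

```bash
cat > ring.py <<'E'
from h import *
def ringfit(s,c0,zt=.106):
    "ring top: boundary pixels of the depth mask, cast on its plane, fitted as two concentric circles 38/23 mm"
    C=cloud(s); zo=0
    m=lvl(C,c0,.05,.09,.12); hst,b=np.histogram(C[...,2][m],bins=np.arange(.095,.12,.001)); zm=b[hst.argmax()]+.0005
    m=(lvl(C,c0,.046,zm-.003,zm+.004)).astype(np.uint8)
    cs,_=cv2.findContours(m,cv2.RETR_CCOMP,cv2.CHAIN_APPROX_NONE)
    q=plane(s,np.vstack([c[:,0] for c in cs if len(c)>10]),zt)[:,:2]
    px=1.0*np.median(np.linalg.norm(np.diff(q,axis=0),axis=1))/2
    def res(c):
        r=np.hypot(*(q-c).T); return np.minimum(abs(r-.038+0),abs(r-.023))
    best=None
    for dx in(-.003,0,.003):
        for dy in(-.003,0,.003):
            f=least_squares(lambda c:res(c),np.array(c0)+[dx,dy],loss="cauchy",f_scale=.0007)
            if best is None or f.cost<best.cost: best=f
    return best.x*1e3,np.median(best.fun)*1e3,zm,len(q)
if __name__=="__main__":
    for n,k in(("scene",1),("side",1),("scene",3),("side",3),("wrist",3)):
        print(n,k,ringfit(load(n,k),(.523,.2165)))
    # brush head silhouette in fixed views against depth: head mid-axis
    for n in("scene","side","wrist"):
        s=load(n,3);C=cloud(s); e=s["st"]["eef_pos"] if "st" in s else None
        for z0,z1 in((.15,.19),):
            m=lvl(C,(.5239,.2157),.035,z0,z1); v,u=np.nonzero(m)
            mid=[((u[v==r].min()+u[v==r].max())/2,r) for r in np.unique(v)]
            # plane through row mid: intersect with vertical planes -> lateral offset only
            o,d=ray(s,mid); h=d[:,:2]/np.linalg.norm(d[:,:2],axis=1)[:,None]
            lat=((np.array([.5239,.2157])-o[:2])*np.c_[-h[:,1],h[:,0]]).sum(1)
            hc=h.mean(0); L=np.array([-hc[1],hc[0]])
            # ring lateral
            rc=np.array(ringfit(s,(.523,.2165))[0])/1e3
            print(n,"latdir",L.round(3),"brush lateral off tcp mm",(-lat.mean()*1e3).round(2),"ring lateral off tcp",((rc-[.5239,.2157])@L*1e3).round(2))
E
python3 ring.py
```

```text
scene 1 (array([526.78508719, 219.63144058]), np.float64(2.087421985174264), np.float64(0.10450000000000001), 110)
side 1 (array([521.75129529, 217.85822925]), np.float64(1.7832844893414455), np.float64(0.10650000000000001), 141)
scene 3 (array([527.09256373, 219.46752155]), np.float64(2.0019470016698), np.float64(0.10250000000000001), 110)
side 3 (array([521.68174214, 217.14204773]), np.float64(1.4587020008806038), np.float64(0.10650000000000001), 124)
wrist 3 (array([520.40092928, 222.53096561]), np.float64(0.6681512880677316), np.float64(0.10550000000000001), 298)
scene latdir [-0.788 -0.616] brush lateral off tcp mm -5.04 ring lateral off tcp -4.84
side latdir [-0.98   0.199] brush lateral off tcp mm -0.92 ring lateral off tcp 2.46
wrist latdir [ 0.997 -0.022] brush lateral off tcp mm -2.05 ring lateral off tcp -3.64
```

Emit:
{"op": "apply_moves", "data": {
  "dp": [
    [0, -0.06, 0],
    [0, -0.13, 0],
    [0, -0.17, 0],
    [0, -0.17, 0],
    [0, -0.17, 0]
  ],
  "dr": [
    [0, 0, 0],
    [0, 0, 0],
    [0, 0, 0],
    [0, 0, 0],
    [0, 0, 0]
  ],
  "grip": [-1, -1, -1, -1, -1]
}}

```text
time_s: 4.75
eef_pos: [0.5241, 0.1646, 0.2974]
tcp_rot: [0.707, 0.707, 0.0, -0.0]
force: [-0.7, 0.1, -0.7]
grip_width: 0.269
grip_force: 49.1
```

```bash
python3 - <<'E'
from bench import ctrl
from h import *
from ring import ringfit
st=ctrl.get_state(); print(st["time_s"],st["eef_pos"],st["tcp_rot"].round(4),st["force"],st["qvel"].round(3))
for n in ("scene","side","wrist"):
    s=ctrl.snapshot(n); s["st"]=st; pickle.dump(s,open(f"pics/{n}4.pkl","wb"))
    s=load(n,4); print(n,ringfit(s,(.523,.218)))
C=cloud(s);m=lvl(C,(.523,.218),.046,.1015,.1105); I=s["img"].copy(); I[m]=(0,255,0)
v,u=np.nonzero(m); print(u.min(),u.max(),v.min(),v.max())
# colour edges: cast canny points on the plane and fit
g=cv2.Canny(cv2.cvtColor(s["img"],cv2.COLOR_BGR2GRAY),40,120); v,u=np.nonzero(g)
q=plane(s,np.c_[u,v],.106)[:,:2]
for r in(.038,.023):
    c=np.array([.522,.219])
    for w in(.006,.004,.002,.0015):
        d=np.hypot(*(q-c).T); k=abs(d-r)<w; c,e=circ(q[k],c,r)
    print("canny",r,c*1e3,e*1e3,k.sum())
b=[max(0,int(u0)) for u0 in (cv2.projectPoints(np.float64([[.523,.218,.106]]),cv2.Rodrigues(s["extrinsics"][:3,:3])[0],s["extrinsics"][:3,3],s["camera_matrix"],s["dist_coeffs"])[0][0,0])]
print(b); I[g>0]=(0,0,255); y0=max(0,b[1]-75)
cv2.imwrite("pics/w4.png",np.hstack([cv2.resize(x[y0:y0+150,b[0]-100:b[0]+100],(400,300)) for x in (s["img"],I)]))
E
```

```text
4.75 [0.52408202 0.16462744 0.29742911] [ 7.074e-01  7.068e-01  5.000e-04 -3.000e-04] [-0.67720345  0.09052919 -0.66853646] [-0.022  0.005 -0.024 -0.005 -0.003  0.     0.001]
scene (array([525.97767971, 219.88777333]), np.float64(2.1634822641261597), np.float64(0.10450000000000001), 97)
side (array([521.03417704, 218.04263103]), np.float64(1.2525699376676191), np.float64(0.10550000000000001), 98)
wrist (array([521.53614699, 219.30195411]), np.float64(0.6553770881904432), np.float64(0.10550000000000001), 394)
273 358 98 185
canny 0.038 [521.88262342 218.9077653 ] 0.6082892421647932 308
canny 0.023 [521.81051273 219.14090718] 0.30133745521546995 194
[317, 144]
```

View pics/w4.png

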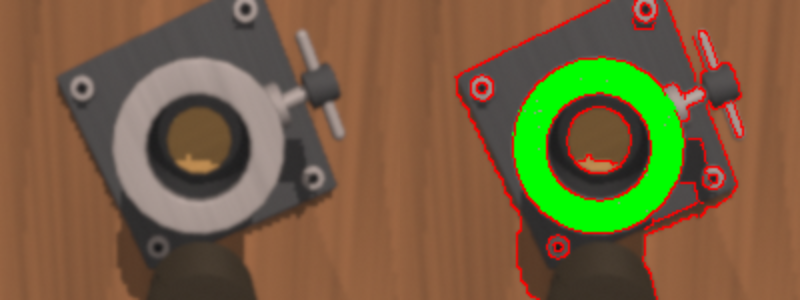

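The wrist crop shows the whole ring: outer and inner edges are clean, with the bore centre at about (200,140) in the crop. That puts the ring at about (0.5225, 0.2188).

Emit:
{"op": "apply_moves", "data": {
  "dp": [
    [-0.004, 0.07, 0],
    [-0.004, 0.14, 0],
    [-0.004, 0.18, 0],
    [-0.004, 0.18, 0],
    [-0.004, 0.18, 0]
  ],
  "dr": [
    [0, 0, 0],
    [0, 0, 0],
    [0, 0, 0],
    [0, 0, 0],
    [0, 0, 0]
  ],
  "grip": [-1, -1, -1, -1, -1]
}}

```text
time_s: 5.4
eef_pos: [0.5228, 0.2179, 0.2971]
tcp_rot: [0.707, 0.707, -0.001, 0.0]
force: [0.2, -1.1, -1.0]
grip_width: 0.269
grip_force: 49.1
```

Emit:
{"op": "apply_moves", "data": {
  "dp": [
    [0, 0, -0.05],
    [0, 0, -0.1],
    [0, 0, -0.14],
    [0, 0, -0.16],
    [0, 0, -0.16]
  ],
  "dr": [
    [0, 0, 0],
    [0, 0, 0],
    [0, 0, 0],
    [0, 0, 0],
    [0, 0, 0]
  ],
  "grip": [-1, -1, -1, -1, -1]
}}

```text
time_s: 5.9
eef_pos: [0.5225, 0.2176, 0.2484]
tcp_rot: [0.707, 0.707, -0.001, -0.0]
force: [-0.4, -0.2, -0.5]
grip_width: 0.268
grip_force: 49.1
```

Emit:
{"op": "apply_moves", "data": {
  "dp": [
    [0, 0.003, -0.01],
    [0, 0.003, -0.025],
    [0, 0.003, -0.04],
    [0, 0.003, -0.055],
    [0, 0.003, -0.07]
  ],
  "dr": [
    [0, 0, 0],
    [0, 0, 0],
    [0, 0, 0],
    [0, 0, 0],
    [0, 0, 0]
  ],
  "grip": [-1, -1, -1, -1, -1]
}}

```text
time_s: 6.4
eef_pos: [0.5227, 0.2193, 0.2279]
tcp_rot: [0.707, 0.707, -0.0, -0.0]
force: [0.5, -0.6, -1.7]
grip_width: 0.264
grip_force: 49.1
```

Emit:
{"op": "apply_moves", "data": {
  "dp": [
    [0, 0, -0.015],
    [0, 0, -0.03],
    [0, 0, -0.045],
    [0, 0, -0.045],
    [0, 0, -0.045]
  ],
  "dr": [
    [0, 0, 0],
    [0, 0, 0],
    [0, 0, 0],
    [0, 0, 0],
    [0, 0, 0]
  ],
  "grip": [-1, -1, -1, -1, -1]
}}

```text
time_s: 6.9
eef_pos: [0.5228, 0.2193, 0.2147]
tcp_rot: [0.707, 0.707, -0.0, -0.0]
force: [0.8, -0.4, -1.1]
grip_width: 0.266
grip_force: 49.1
```

Emit:
{"op": "apply_moves", "data": {
  "dp": [
    [0, 0, -0.004],
    [0, 0, -0.008],
    [0, 0, -0.012],
    [0, 0, -0.012]
  ],
  "dr": [
    [0, 0, 0],
    [0, 0, 0],
    [0, 0, 0],
    [0, 0, 0]
  ],
  "grip": [-1, -1, -1, -1]
}}

```text
time_s: 7.3
eef_pos: [0.523, 0.2195, 0.212]
tcp_rot: [0.707, 0.707, 0.001, 0.0]
force: [0.5, -0.3, 3.1]
grip_width: 0.265
grip_force: 49.7
```

Emit:
{"op": "apply_moves", "data": {
  "dp": [
    [0, 0, -0.005],
    [0, 0, -0.01],
    [0, 0, -0.01]
  ],
  "dr": [
    [0, 0, 0],
    [0, 0, 0],
    [0, 0, 0]
  ],
  "grip": [-1, -1, -1]
}}

```text
time_s: 7.6
eef_pos: [0.5231, 0.2195, 0.2085]
tcp_rot: [0.707, 0.707, 0.0, 0.0]
force: [-0.1, -0.8, 5.1]
grip_width: 0.262
grip_force: 49.8
```

Emit:
{"op": "apply_moves", "data": {
  "dp": [
    [0, 0, 0.03],
    [0, 0, 0.07],
    [0, 0, 0.11],
    [0, 0, 0.14],
    [0, 0, 0.16]
  ],
  "dr": [
    [0, 0, 0],
    [0, 0, 0],
    [0, 0, 0],
    [0, 0, 0],
    [0, 0, 0]
  ],
  "grip": [-1, -1, -1, -1, -1]
}}

```text
time_s: 8.1
eef_pos: [0.523, 0.2194, 0.2574]
tcp_rot: [0.707, 0.707, 0.001, 0.0]
force: [-0.2, 0.3, -1.5]
grip_width: 0.265
grip_force: 49.2
```

Emit:
{"op": "apply_moves", "data": {
  "dp": [
    [0, 0, 0.01],
    [0, 0, 0.017],
    [0, 0, 0.017],
    [0, 0, 0.017]
  ],
  "dr": [
    [0, 0, 0],
    [0, 0, 0],
    [0, 0, 0],
    [0, 0, 0]
  ],
  "grip": [-1, -1, -1, -1]
}}

```text
time_s: 8.5
eef_pos: [0.5225, 0.2192, 0.2609]
tcp_rot: [0.707, 0.707, -0.0, -0.0]
force: [-0.5, 0.2, -1.4]
grip_width: 0.268
grip_force: 49.2
```

Emit:
{"op": "apply_moves", "data": {
  "dp": [
    [0, 0, -0.03],
    [0, 0, -0.06],
    [0, 0, -0.09],
    [0, 0, -0.12],
    [0, 0, -0.15]
  ],
  "dr": [
    [0, 0, 0],
    [0, 0, 0],
    [0, 0, 0],
    [0, 0, 0],
    [0, 0, 0]
  ],
  "grip": [-1, -1, -1, -1, -1]
}}

```text
time_s: 9.0
eef_pos: [0.5225, 0.2192, 0.2151]
tcp_rot: [0.707, 0.707, -0.0, -0.0]
force: [-0.9, -1.0, -1.5]
grip_width: 0.269
grip_force: 49.2
```

Emit:
{"op": "apply_moves", "data": {
  "dp": [
    [0, 0, -0.01],
    [0, 0, -0.02],
    [0, 0, -0.027],
    [0, 0, -0.027]
  ],
  "dr": [
    [0, 0, 0],
    [0, 0, 0],
    [0, 0, 0],
    [0, 0, 0]
  ],
  "grip": [-1, -1, -1, -1]
}}

```text
time_s: 9.4
eef_pos: [0.5224, 0.2193, 0.2088]
tcp_rot: [0.707, 0.707, -0.0, -0.0]
force: [-2.1, -1.2, 5.2]
grip_width: 0.269
grip_force: 50.2
```

Emit:
{"op": "apply_moves", "data": {
  "dp": [
    [0, 0, 0.06],
    [0, 0, 0.13],
    [0, 0, 0.2],
    [0, 0, 0.27],
    [0, 0, 0.3]
  ],
  "dr": [
    [0, 0, 0],
    [0, 0, 0],
    [0, 0, 0],
    [0, 0, 0],
    [0, 0, 0]
  ],
  "grip": [-1, -1, -1, -1, -1]
}}

```text
time_s: 9.9
eef_pos: [0.5241, 0.2198, 0.3002]
tcp_rot: [0.707, 0.707, 0.002, 0.001]
force: [0.6, 0.1, -0.2]
grip_width: 0.265
grip_force: 49.3
```

Emit:
{"op": "apply_moves", "data": {
  "dp": [
    [0.02, -0.08, 0],
    [0.06, -0.2, 0],
    [0.09, -0.35, 0],
    [0.12, -0.46, 0],
    [0.14, -0.56, 0]
  ],
  "dr": [
    [0, 0, 0],
    [0, 0, 0],
    [0, 0, 0],
    [0, 0, 0],
    [0, 0, 0]
  ],
  "grip": [-1, -1, -1, -1, -1]
}}

```text
time_s: 10.4
eef_pos: [0.5652, 0.0487, 0.2974]
tcp_rot: [0.708, 0.706, -0.0, 0.0]
force: [-0.1, 0.4, -0.2]
grip_width: 0.262
grip_force: 49.2
```

Emit:
{"op": "apply_moves", "data": {
  "dp": [
    [0.02, -0.09, 0],
    [0.04, -0.18, 0],
    [0.053, -0.253, 0],
    [0.053, -0.263, 0],
    [0.053, -0.263, 0]
  ],
  "dr": [
    [0, 0, 0],
    [0, 0, 0],
    [0, 0, 0],
    [0, 0, 0],
    [0, 0, 0]
  ],
  "grip": [-1, -1, -1, -1, -1]
}}

```text
time_s: 10.9
eef_pos: [0.5804, -0.0276, 0.2975]
tcp_rot: [0.708, 0.707, -0.0, -0.001]
force: [-0.3, 0.6, -0.4]
grip_width: 0.27
grip_force: 49.2
```

Emit:
{"op": "apply_moves", "data": {
  "dp": [
    [0, 0, -0.06],
    [0, 0, -0.13],
    [0, 0, -0.2],
    [0, 0, -0.26],
    [0, 0, -0.29]
  ],
  "dr": [
    [0, 0, 0],
    [0, 0, 0],
    [0, 0, 0],
    [0, 0, 0],
    [0, 0, 0]
  ],
  "grip": [-1, -1, -1, -1, -1]
}}

```text
time_s: 11.4
eef_pos: [0.5795, -0.0247, 0.2093]
tcp_rot: [0.706, 0.708, -0.001, -0.002]
force: [0.6, 0.8, -1.2]
grip_width: 0.266
grip_force: 49.2
```

Emit:
{"op": "apply_moves", "data": {
  "dp": [
    [0, 0, -0.04],
    [0, 0, -0.08],
    [0, 0, -0.12],
    [0, 0, -0.145],
    [0, 0, -0.155]
  ],
  "dr": [
    [0, 0, 0],
    [0, 0, 0],
    [0, 0, 0],
    [0, 0, 0],
    [0, 0, 0]
  ],
  "grip": [-1, -1, -1, -1, -1]
}}

```text
time_s: 11.9
eef_pos: [0.5802, -0.0276, 0.1637]
tcp_rot: [0.707, 0.707, -0.001, -0.001]
force: [0.3, -0.4, -0.9]
grip_width: 0.266
grip_force: 49.2
```

Lower 3 mm, settle, and open.

Emit:
{"op": "apply_moves", "data": {
  "dp": [
    [0, 0, -0.006],
    [0, 0, -0.01],
    [0, 0, -0.01],
    [0, 0, -0.01]
  ],
  "dr": [
    [0, 0, 0],
    [0, 0, 0],
    [0, 0, 0],
    [0, 0, 0]
  ],
  "grip": [-1, -1, -1, -1]
}}

```text
time_s: 12.3
eef_pos: [0.5809, -0.0276, 0.1621]
tcp_rot: [0.707, 0.707, 0.0, 0.0]
force: [0.0, -0.7, -0.9]
grip_width: 0.265
grip_force: 49.2
```

Emit:
{"op": "apply_moves", "data": {
  "dp": [
    [0, 0, 0],
    [0, 0, 0],
    [0, 0, 0],
    [0, 0, 0],
    [0, 0, 0]
  ],
  "dr": [
    [0, 0, 0],
    [0, 0, 0],
    [0, 0, 0],
    [0, 0, 0],
    [0, 0, 0]
  ],
  "grip": [-0.4, -0.2, 0.2, 0.6, 1]
}}

```text
time_s: 12.8
eef_pos: [0.5807, -0.0275, 0.1618]
tcp_rot: [0.707, 0.707, 0.0, 0.0]
force: [0.8, -0.4, -0.2]
grip_width: 0.889
grip_force: 0.0
```

Emit:
{"op": "apply_moves", "data": {
  "dp": [
    [0, 0, 0],
    [0, 0, 0.1],
    [0, 0, 0.25],
    [0, 0, 0.38],
    [0, 0, 0.48]
  ],
  "dr": [
    [0, 0, 0],
    [0, 0, 0],
    [0, 0, 0],
    [0, 0, 0],
    [0, 0, 0]
  ],
  "grip": [1, 1, 1, 1, 1]
}}

```text
time_s: 13.3
eef_pos: [0.5812, -0.0276, 0.3086]
tcp_rot: [0.707, 0.707, 0.001, 0.001]
force: [0.3, 0.5, 0.3]
grip_width: 0.999
grip_force: 0.0
```

Emit:
{"op": "apply_moves", "data": {
  "dp": [
    [0.005, -0.12, 0],
    [0.005, -0.28, 0],
    [0.005, -0.44, 0],
    [0.005, -0.6, 0],
    [0.005, -0.75, 0]
  ],
  "dr": [
    [0, 0, 0],
    [0, 0, 0],
    [0, 0, 0],
    [0, 0, 0],
    [0, 0, 0]
  ],
  "grip": [1, 1, 1, 1, 1]
}}

```text
time_s: 13.8
eef_pos: [0.5817, -0.2549, 0.3058]
tcp_rot: [0.707, 0.707, -0.0, 0.0]
force: [1.4, 0.4, -0.2]
grip_width: 1.002
grip_force: 0.0
```

Emit:
{"op": "apply_moves", "data": {
  "dp": [
    [0, -0.12, -0.02],
    [0, -0.2, -0.06],
    [0, -0.24, -0.1],
    [0, -0.24, -0.1],
    [0, -0.24, -0.1]
  ],
  "dr": [
    [0, 0, 0],
    [0, 0, 0],
    [0, 0, 0],
    [0, 0, 0],
    [0, 0, 0]
  ],
  "grip": [1, 1, 1, 1, 1]
}}

```text
time_s: 14.3
eef_pos: [0.5827, -0.3225, 0.2754]
tcp_rot: [0.706, 0.708, 0.001, -0.001]
force: [-0.5, 0.8, 0.2]
grip_width: 0.999
grip_force: 0.0
```

```bash
cat >> ring.py <<'E'
def canny(s,c0,z,r):
    g=cv2.Canny(cv2.cvtColor(s["img"],cv2.COLOR_BGR2GRAY),40,120); v,u=np.nonzero(g)
    q=plane(s,np.c_[u,v],z)[:,:2]; c=np.array(c0)
    for w in(.006,.004,.002,.0015):
        d=np.hypot(*(q-c).T); k=abs(d-r)<w; c,e=circ(q[k],c,r)
    return (c*1e3).round(1),round(e*1e3,2),k.sum()
E
cat > look.py <<'E'
import sys
from bench import ctrl
from h import *
from ring import canny
k=sys.argv[1]
st=ctrl.get_state(); print(st["time_s"],st["eef_pos"],st["tcp_rot"].round(4),st["force"])
for n in ("scene","side","wrist"):
    s=ctrl.snapshot(n); s["st"]=st; pickle.dump(s,open(f"pics/{n}{k}.pkl","wb"))
E
python3 look.py 5; python3 - <<'E'
from h import *
from ring import canny
s=load("wrist",5);C=cloud(s)
print(ell(s,C,(.583,-.285),.03,.104,.116,.11),ell(s,C,(.583,-.285),.045,.0645,.073,.068))
print(canny(s,(.583,-.285),.11,.018),canny(s,(.583,-.285),.068,.031))
P=C[lvl(C,(.583,-.285),.03,.08,.1)];print(circ(P,(.583,-.285),.018),len(P))
a=[s["img"],load("side",5)["img"]]
cv2.imwrite("pics/w5.png",np.hstack([cv2.resize(i,(400,300)) for i in a]))
E
```

```text
14.3 [ 0.58273069 -0.32247644  0.27537539] [ 7.064e-01  7.079e-01  7.000e-04 -9.000e-04] [-0.50212915  0.83614233  0.18389171]
z 108.5 ell [ 580.6 -283.5] circ (580.5 -283.8) r 17.8 n 1450 z 66.4 ell [ 580.5 -283.1] circ (580.6 -283.9) r 30.7 n 1866
(array([ 581.1, -284.2]), np.float64(0.73), np.int64(172)) (array([ 580.8, -284.3]), np.float64(0.37), np.int64(244))
(array([ 0.58054801, -0.28465708]), np.float64(9.647778919700395e-05)) 68
```

View pics/w5.png

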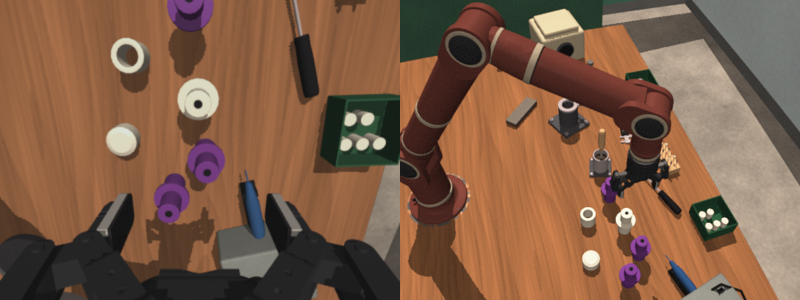

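The wrist view shows the white insulator at (198,98), standing free between the sleeve at (128,55), the purple pieces and the slug. The side view shows the brush upright in its pot at (600,150).

Emit:
{"op": "apply_moves", "data": {
  "dp": [
    [0, 0.06, -0.05],
    [-0.002, 0.127, -0.18],
    [-0.002, 0.127, -0.32],
    [-0.002, 0.127, -0.45],
    [-0.002, 0.127, -0.55]
  ],
  "dr": [
    [0, 0, 0],
    [0, 0, 0],
    [0, 0, 0],
    [0, 0, 0],
    [0, 0, 0]
  ],
  "grip": [1, 1, 1, 1, 1]
}}

```text
time_s: 14.95
eef_pos: [0.5817, -0.2843, 0.1094]
tcp_rot: [0.706, 0.708, 0.0, -0.001]
force: [-0.8, 0.7, -0.2]
grip_width: 1.001
grip_force: 0.0
```

Emit:
{"op": "apply_moves", "data": {
  "dp": [
    [0, 0, -0.02],
    [0, 0, -0.04],
    [0, 0, -0.06],
    [0, 0, -0.06],
    [0, 0, -0.06]
  ],
  "dr": [
    [0, 0, 0],
    [0, 0, 0],
    [0, 0, 0],
    [0, 0, 0],
    [0, 0, 0]
  ],
  "grip": [1, 1, 1, 1, 1]
}}

```text
time_s: 15.45
eef_pos: [0.5824, -0.2868, 0.094]
tcp_rot: [0.707, 0.707, 0.0, 0.001]
force: [0.5, -0.2, -0.2]
grip_width: 1.002
grip_force: 0.0
```

```bash
python3 look.py 6; python3 - <<'E'
from h import *
s=load("wrist",6);C=cloud(s)
for z in(.08,.09,.1):
    P=C[lvl(C,(.582,-.284),.027,z-.005,z+.005)]
    if len(P)>8:print(z,circ(P,(.582,-.284),.018),len(P))
print(ell(s,C,(.582,-.284),.03,.104,.116,.11),ell(s,C,(.582,-.284),.045,.0645,.073,.068))
E
```

```text
15.45 [ 0.58235017 -0.28682282  0.09402362] [7.071e-01 7.071e-01 4.000e-04 1.100e-03] [ 0.48628403 -0.23776733 -0.20284569]
0.08 (array([ 0.58163761, -0.28488567]), np.float64(0.00015589246643832495)) 588
0.09 (array([ 0.58164239, -0.28492572]), np.float64(0.00016420186781469434)) 682
0.1 (array([ 0.58162819, -0.28495353]), np.float64(0.0001846567539961954)) 826
z 109.7 ell [ 581.6 -281.9] circ (581.2 -282.7) r 19.1 n 5860 z 67.7 ell [ 581.7 -282.1] circ (581.7 -283.5) r 31.0 n 5389
```

Emit:
{"op": "apply_moves", "data": {
  "dp": [
    [-0.002, 0.006, -0.015],
    [-0.002, 0.006, -0.03],
    [-0.002, 0.006, -0.045],
    [-0.002, 0.006, -0.057],
    [-0.002, 0.006, -0.057]
  ],
  "dr": [
    [0, 0, 0],
    [0, 0, 0],
    [0, 0, 0],
    [0, 0, 0],
    [0, 0, 0]
  ],
  "grip": [1, 1, 1, 1, 1]
}}

```text
time_s: 16.1
eef_pos: [0.5804, -0.2845, 0.0746]
tcp_rot: [0.707, 0.707, -0.0, -0.001]
force: [-1.4, -0.6, -0.2]
grip_width: 0.998
grip_force: 0.0
```

Emit:
{"op": "apply_moves", "data": {
  "dp": [
    [0, 0, 0],
    [0, 0, 0],
    [0, 0, 0],
    [0, 0, 0],
    [0, 0, 0]
  ],
  "dr": [
    [0, 0, 0],
    [0, 0, 0],
    [0, 0, 0],
    [0, 0, 0],
    [0, 0, 0]
  ],
  "grip": [0.6, 0.2, -0.1, -0.3, -0.5],
  "squeeze": 50
}}

```text
time_s: 16.6
eef_pos: [0.5814, -0.2849, 0.0761]
tcp_rot: [0.707, 0.707, 0.0, 0.001]
force: [0.7, 0.5, 1.6]
grip_width: 0.406
grip_force: 50.3
```

Emit:
{"op": "apply_moves", "data": {
  "dp": [
    [0, 0, 0],
    [0, 0, 0],
    [0, 0, 0]
  ],
  "dr": [
    [0, 0, 0],
    [0, 0, 0],
    [0, 0, 0]
  ],
  "grip": [-1, -1, -1],
  "squeeze": 70
}}

```text
time_s: 16.9
eef_pos: [0.5815, -0.2848, 0.0761]
tcp_rot: [0.707, 0.707, 0.0, 0.001]
force: [0.0, -0.9, 3.4]
grip_width: 0.402
grip_force: 69.4
```

Emit:
{"op": "apply_moves", "data": {
  "dp": [
    [0, 0, 0.04],
    [0, 0, 0.13],
    [0, 0, 0.26],
    [0, 0, 0.4],
    [0, 0, 0.53]
  ],
  "dr": [
    [0, 0, 0],
    [0, 0, 0],
    [0, 0, 0],
    [0, 0, 0],
    [0, 0, 0]
  ],
  "grip": [-1, -1, -1, -1, -1]
}}

```text
time_s: 17.4
eef_pos: [0.5799, -0.2843, 0.2358]
tcp_rot: [0.707, 0.707, -0.0, -0.001]
force: [0.9, -0.9, -3.4]
grip_width: 0.403
grip_force: 70.1
```

Emit:
{"op": "apply_moves", "data": {
  "dp": [
    [0, 0, 0.12],
    [0, 0, 0.22],
    [0, 0, 0.27],
    [0, 0, 0.28],
    [0, 0, 0.28]
  ],
  "dr": [
    [0, 0, 0],
    [0, 0, 0],
    [0, 0, 0],
    [0, 0, 0],
    [0, 0, 0]
  ],
  "grip": [-1, -1, -1, -1, -1]
}}

```text
time_s: 17.9
eef_pos: [0.5802, -0.2844, 0.3179]
tcp_rot: [0.707, 0.707, -0.0, -0.001]
force: [0.3, -0.5, -2.7]
grip_width: 0.401
grip_force: 70.1
```

Emit:
{"op": "apply_moves", "data": {
  "dp": [
    [-0.01, 0.06, 0],
    [-0.03, 0.18, 0],
    [-0.05, 0.32, 0],
    [-0.07, 0.46, 0],
    [-0.08, 0.6, 0]
  ],
  "dr": [
    [0, 0, 0],
    [0, 0, 0],
    [0, 0, 0],
    [0, 0, 0],
    [0, 0, 0]
  ],
  "grip": [-1, -1, -1, -1, -1]
}}

```text
time_s: 18.4
eef_pos: [0.555, -0.103, 0.3165]
tcp_rot: [0.707, 0.707, -0.001, -0.002]
force: [0.9, -0.6, -3.9]
grip_width: 0.401
grip_force: 70.2
```

Emit:
{"op": "apply_moves", "data": {
  "dp": [
    [-0.02, 0.13, 0],
    [-0.04, 0.27, 0],
    [-0.07, 0.41, 0],
    [-0.09, 0.55, 0],
    [-0.1, 0.66, 0]
  ],
  "dr": [
    [0, 0, 0],
    [0, 0, 0],
    [0, 0, 0],
    [0, 0, 0],
    [0, 0, 0]
  ],
  "grip": [-1, -1, -1, -1, -1]
}}

```text
time_s: 18.9
eef_pos: [0.5247, 0.0963, 0.3167]
tcp_rot: [0.706, 0.708, -0.002, -0.002]
force: [0.3, -0.1, -2.7]
grip_width: 0.402
grip_force: 70.2
```

Emit:
{"op": "apply_moves", "data": {
  "dp": [
    [-0.01, 0.1, 0],
    [-0.013, 0.18, 0],
    [-0.013, 0.21, 0],
    [-0.013, 0.21, 0],
    [-0.013, 0.21, 0]
  ],
  "dr": [
    [0, 0, 0],
    [0, 0, 0],
    [0, 0, 0],
    [0, 0, 0],
    [0, 0, 0]
  ],
  "grip": [-1, -1, -1, -1, -1]
}}

```text
time_s: 19.4
eef_pos: [0.5231, 0.1541, 0.3177]
tcp_rot: [0.708, 0.706, -0.001, 0.0]
force: [0.2, -0.6, -2.4]
grip_width: 0.403
grip_force: 70.2
```

```bash
python3 look.py 7; python3 - <<'E'
from h import *
from ring import canny,ringfit
s=load("wrist",7);C=cloud(s);e=s["st"]["eef_pos"]
print(ringfit(s,(.522,.219)),canny(s,(.522,.219),.106,.038),canny(s,(.522,.219),.106,.023))
z0=e[2]-.0761
print("foot z",z0)
for a,b,r in((.075,.105,.018),(.061,.067,.031),(.01,.055,.021)):
    P=C[lvl(C,e[:2],.04,z0+a,z0+b)]
    if len(P)>8: f=circ(P,e[:2],r);print(r,(f[0]*1e3).round(1),((f[0]-e[:2])*1e3).round(1),f[1].round(4),len(P))
for lo,hi in((.01,.03),(.03,.055)):
    P=C[lvl(C,e[:2],.04,z0+lo,z0+hi)]
    if len(P)>8: print("tilt",lo,circ(P,e[:2],.021)[0]*1e3)
E
```

```text
19.4 [0.52307253 0.15411491 0.31773837] [ 7.079e-01  7.063e-01 -1.400e-03  3.000e-04] [ 0.23328597 -0.60389575 -2.41197223]
(array([520.55600308, 220.06951739]), np.float64(0.86738474429017), np.float64(0.10450000000000001), 376) (array([520.9, 220.1]), np.float64(0.6), np.int64(300)) (array([520.8, 220.4]), np.float64(0.34), np.int64(184))
foot z 0.24163837154269324
0.018 [523.  154.3] [-0.1  0.2] 0.0007 5311
0.031 [523.6 151.7] [ 0.5 -2.4] 0.0022 1312
0.021 [523.1 153.9] [ 0.1 -0.2] 0.0001 547
tilt 0.01 [523.13338271 153.86417226]
tilt 0.03 [523.51512758 154.01878317]
```

Emit:
{"op": "apply_moves", "data": {
  "dp": [
    [0, 0.06, 0],
    [-0.002, 0.14, 0],
    [-0.002, 0.2, -0.02],
    [-0.002, 0.217, -0.08],
    [-0.002, 0.217, -0.16]
  ],
  "dr": [
    [0, 0, 0],
    [0, 0, 0],
    [0, 0, 0],
    [0, 0, 0],
    [0, 0, 0]
  ],
  "grip": [-1, -1, -1, -1, -1]
}}

```text
time_s: 20.05
eef_pos: [0.5234, 0.2223, 0.2713]
tcp_rot: [0.707, 0.707, 0.002, 0.0]
force: [0.3, -0.3, -3.5]
grip_width: 0.403
grip_force: 70.2
```

Emit:
{"op": "apply_moves", "data": {
  "dp": [
    [0, 0, -0.08],
    [0, 0, -0.15],
    [0, 0, -0.22],
    [0, 0, -0.255],
    [0, 0, -0.255]
  ],
  "dr": [
    [0, 0, 0],
    [0, 0, 0],
    [0, 0, 0],
    [0, 0, 0],
    [0, 0, 0]
  ],
  "grip": [-1, -1, -1, -1, -1]
}}

```text
time_s: 20.55
eef_pos: [0.5219, 0.2201, 0.1927]
tcp_rot: [0.708, 0.707, -0.002, -0.0]
force: [0.8, 0.3, -2.9]
grip_width: 0.406
grip_force: 70.2
```

Emit:
{"op": "apply_moves", "data": {
  "dp": [
    [0, 0, 0],
    [0, 0, 0],
    [0, 0, 0]
  ],
  "dr": [
    [0, 0, 0],
    [0, 0, 0],
    [0, 0, 0]
  ],
  "grip": [-1, -1, -1]
}}

```text
time_s: 20.85
eef_pos: [0.5232, 0.2217, 0.1953]
tcp_rot: [0.707, 0.707, 0.001, 0.0]
force: [0.2, 0.3, -2.7]
grip_width: 0.398
grip_force: 70.2
```

```bash
python3 look.py 8; python3 - <<'E'
from h import *
a=[load(n,8)["img"] for n in("side","scene")]
cv2.imwrite("pics/w8.png",np.hstack([cv2.resize(a[0][70:230,180:380],(400,320)),cv2.resize(a[1][110:270,270:470],(400,320))]))
E
```

```text
20.85 [0.52315196 0.22166274 0.19526358] [7.071e-01 7.071e-01 1.100e-03 4.000e-04] [ 0.21979754  0.26827967 -2.65410625]
```

View pics/w8.png

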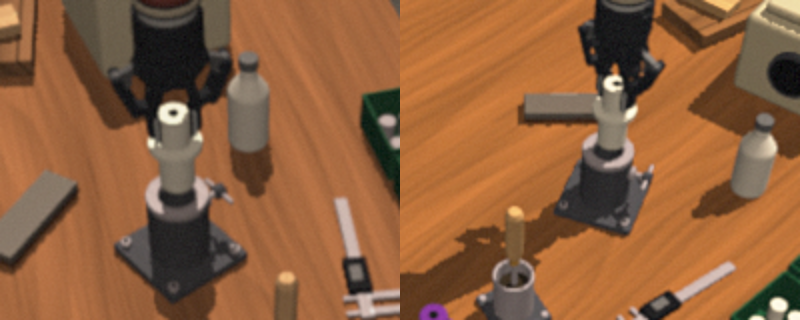

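The side view (left) shows the insulator upright over the bore at about (180,190), and the scene view (right) agrees at (605,150). The brush stands in its pot. Y needs a correction of -2 mm.

Emit:
{"op": "apply_moves", "data": {
  "dp": [
    [-0.002, -0.004, -0.01],
    [-0.002, -0.008, -0.02],
    [-0.002, -0.008, -0.03],
    [-0.002, -0.008, -0.03],
    [-0.002, -0.008, -0.03]
  ],
  "dr": [
    [0, 0, 0],
    [0, 0, 0],
    [0, 0, 0],
    [0, 0, 0],
    [0, 0, 0]
  ],
  "grip": [-1, -1, -1, -1, -1]
}}

```text
time_s: 21.5
eef_pos: [0.5218, 0.219, 0.1849]
tcp_rot: [0.707, 0.707, -0.0, -0.0]
force: [-0.2, 0.1, -3.4]
grip_width: 0.401
grip_force: 70.2
```

Emit:
{"op": "apply_moves", "data": {
  "dp": [
    [0, 0, -0.01],
    [0, 0, -0.02],
    [0, 0, -0.03],
    [0, 0, -0.035],
    [0, 0, -0.035]
  ],
  "dr": [
    [0, 0, 0],
    [0, 0, 0],
    [0, 0, 0],
    [0, 0, 0],
    [0, 0, 0]
  ],
  "grip": [-1, -1, -1, -1, -1]
}}

```text
time_s: 22.0
eef_pos: [0.5217, 0.2189, 0.1742]
tcp_rot: [0.707, 0.707, -0.0, -0.0]
force: [-0.6, 0.5, -2.6]
grip_width: 0.403
grip_force: 70.2
```

Emit:
{"op": "apply_moves", "data": {
  "dp": [
    [0.002, 0.001, -0.015],
    [0.002, 0.001, -0.03],
    [0.002, 0.001, -0.045],
    [0.002, 0.001, -0.06],
    [0.002, 0.001, -0.06]
  ],
  "dr": [
    [0, 0, 0],
    [0, 0, 0],
    [0, 0, 0],
    [0, 0, 0],
    [0, 0, 0]
  ],
  "grip": [-1, -1, -1, -1, -1]
}}

```text
time_s: 22.5
eef_pos: [0.5219, 0.2191, 0.1557]
tcp_rot: [0.707, 0.707, -0.001, -0.0]
force: [0.5, 0.7, -2.3]
grip_width: 0.401
grip_force: 70.2
```

Emit:
{"op": "apply_moves", "data": {
  "dp": [
    [0, 0, -0.012],
    [0, 0, -0.025],
    [0, 0, -0.037],
    [0, 0, -0.045],
    [0, 0, -0.045]
  ],
  "dr": [
    [0, 0, 0],
    [0, 0, 0],
    [0, 0, 0],
    [0, 0, 0],
    [0, 0, 0]
  ],
  "grip": [-1, -1, -1, -1, -1]
}}

```text
time_s: 23.0
eef_pos: [0.5222, 0.2192, 0.1426]
tcp_rot: [0.707, 0.707, -0.0, -0.0]
force: [0.0, 0.3, -3.1]
grip_width: 0.403
grip_force: 70.2
```

Emit:
{"op": "apply_moves", "data": {
  "dp": [
    [0, 0, -0.01],
    [0, 0, -0.018],
    [0, 0, -0.026],
    [0, 0, -0.034],
    [0, 0, -0.034]
  ],
  "dr": [
    [0, 0, 0],
    [0, 0, 0],
    [0, 0, 0],
    [0, 0, 0],
    [0, 0, 0]
  ],
  "grip": [-1, -1, -1, -1, -1]
}}

```text
time_s: 23.5
eef_pos: [0.5226, 0.2194, 0.1333]
tcp_rot: [0.707, 0.707, 0.0, 0.0]
force: [-1.2, -0.1, 4.0]
grip_width: 0.404
grip_force: 70.7
```

Emit:
{"op": "apply_moves", "data": {
  "dp": [
    [0, 0, -0.006],
    [0, 0, -0.012],
    [0, 0, -0.018],
    [0, 0, -0.018],
    [0, 0, -0.018]
  ],
  "dr": [
    [0, 0, 0],
    [0, 0, 0],
    [0, 0, 0],
    [0, 0, 0],
    [0, 0, 0]
  ],
  "grip": [-1, -1, -1, -1, -1]
}}

```text
time_s: 24.0
eef_pos: [0.5226, 0.2194, 0.1279]
tcp_rot: [0.707, 0.707, 0.0, 0.0]
force: [-0.9, -1.1, 5.8]
grip_width: 0.408
grip_force: 70.9
```

Emit:
{"op": "apply_moves", "data": {
  "dp": [
    [0, 0, -0.005],
    [0, 0, -0.01],
    [0, 0, -0.014],
    [0, 0, -0.014],
    [0, 0, -0.014]
  ],
  "dr": [
    [0, 0, 0],
    [0, 0, 0],
    [0, 0, 0],
    [0, 0, 0],
    [0, 0, 0]
  ],
  "grip": [-1, -1, -1, -1, -1]
}}

```text
time_s: 24.5
eef_pos: [0.5227, 0.2195, 0.124]
tcp_rot: [0.707, 0.707, 0.0, 0.0]
force: [-1.9, -0.7, 7.1]
grip_width: 0.404
grip_force: 71.1
```

Emit:
{"op": "apply_moves", "data": {
  "dp": [
    [0, 0, -0.002],
    [0, 0, -0.005],
    [0, 0, -0.005],
    [0, 0, -0.005]
  ],
  "dr": [
    [0, 0, 0],
    [0, 0, 0],
    [0, 0, 0],
    [0, 0, 0]
  ],
  "grip": [-1, -1, -1, -1]
}}

```text
time_s: 24.9
eef_pos: [0.5226, 0.2195, 0.1226]
tcp_rot: [0.707, 0.707, 0.0, 0.0]
force: [-2.0, -1.4, 7.8]
grip_width: 0.404
grip_force: 71.2
```

Emit:
{"op": "apply_moves", "data": {
  "dp": [
    [0, 0, -0.002],
    [0, 0, -0.003],
    [0, 0, -0.003],
    [0, 0, -0.003]
  ],
  "dr": [
    [0, 0, 0],
    [0, 0, 0],
    [0, 0, 0],
    [0, 0, 0]
  ],
  "grip": [-1, -1, -1, -1]
}}

```text
time_s: 25.3
eef_pos: [0.5227, 0.2195, 0.1221]
tcp_rot: [0.707, 0.707, 0.0, 0.0]
force: [-3.4, -1.1, 9.9]
grip_width: 0.404
grip_force: 71.6
```

Emit:
{"op": "apply_moves", "data": {
  "dp": [
    [0, 0, -0.001],
    [0, 0, -0.002],
    [0, 0, -0.002],
    [0, 0, -0.002]
  ],
  "dr": [
    [0, 0, 0],
    [0, 0, 0],
    [0, 0, 0],
    [0, 0, 0]
  ],
  "grip": [-1, -1, -1, -1]
}}

```text
time_s: 25.7
eef_pos: [0.5227, 0.2195, 0.122]
tcp_rot: [0.707, 0.707, 0.0, 0.0]
force: [-3.9, -1.2, 12.5]
grip_width: 0.403
grip_force: 71.8
```

Emit:
{"op": "apply_moves", "data": {
  "dp": [
    [-0.001, 0, -0.001],
    [-0.002, 0, -0.002],
    [-0.002, 0, -0.002],
    [-0.002, 0, -0.002]
  ],
  "dr": [
    [0, 0, 0],
    [0, 0, 0],
    [0, 0, 0],
    [0, 0, 0]
  ],
  "grip": [-1, -1, -1, -1]
}}

```text
time_s: 26.1
eef_pos: [0.5226, 0.2195, 0.122]
tcp_rot: [0.707, 0.707, 0.001, 0.001]
force: [-2.5, -1.1, 15.1]
grip_width: 0.402
grip_force: 72.1
```

```bash
python3 look.py 9; python3 - <<'E'
from bench import ctrl
from h import *
st=ctrl.get_state();print(st["wrist_torque"],st["force"],st["eef_pos"],Rotation.from_quat(st["tcp_rot"]).as_matrix()[:,2])
s=load("wrist",9);C=cloud(s)
m=lvl(C,(.522,.219),.032,.112,.118); P=C[m]; print("flange top z",np.median(P[:,2]),len(P))
if len(P)>20:
    A=np.c_[P[:,:2]-P[:,:2].mean(0),np.ones(len(P))]; print("slope",np.linalg.lstsq(A,P[:,2],rcond=None)[0])
a=[load(n,9)["img"] for n in("side","wrist")]
cv2.imwrite("pics/w9.png",np.hstack([cv2.resize(a[0][70:290,180:455],(400,320)),cv2.resize(a[1],(400,320))]))
E
```

```text
26.1 [0.52263199 0.21949988 0.12202618] [7.072e-01 7.070e-01 1.000e-03 5.000e-04] [-2.47417683 -1.08186548 15.10210831]
[-0.40266079  1.16919282 -0.01087418] [-2.25187725 -2.03352358 15.36693777] [0.52265261 0.21949803 0.12202836] [ 2.16054174e-03  7.39836479e-04 -9.99997392e-01]
flange top z 0.11356057572585683 4732
slope [ 0.00307827 -0.00568862  0.11365543]
```

View pics/w9.png

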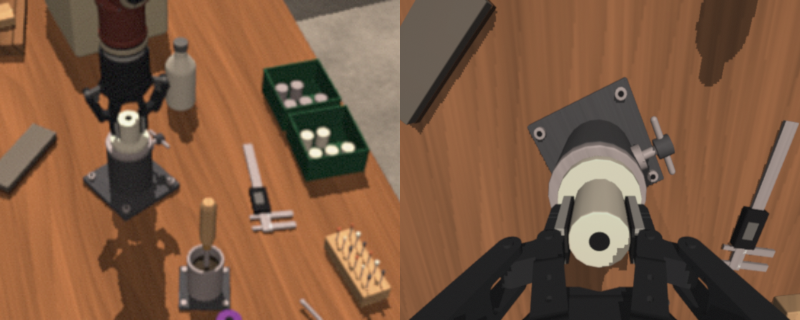

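The side view shows the insulator seated, with its flange on the ring at about (130,140) and the brush standing in its pot at (207,265). The wrist view shows the flange concentric and flat on the ring. Net bearing is about 6 N beyond the spring. I'll settle briefly and hand in.

Emit:
{"op": "apply_moves", "data": {
  "dp": [
    [0, 0, 0],
    [0, 0, 0],
    [0, 0, 0],
    [0, 0, 0],
    [0, 0, 0]
  ],
  "dr": [
    [0, 0, 0],
    [0, 0, 0],
    [0, 0, 0],
    [0, 0, 0],
    [0, 0, 0]
  ],
  "grip": [-1, -1, -1, -1, -1]
}}

```text
time_s: 26.75
eef_pos: [0.5227, 0.2195, 0.122]
tcp_rot: [0.707, 0.707, 0.001, 0.001]
force: [-3.2, -1.4, 16.2]
grip_width: 0.404
grip_force: 72.1
```

```bash
python3 -c "
from bench import ctrl
s=ctrl.get_state();print(s['force'],s['eef_pos'])
if 11<s['force'][2]<25: print(ctrl.hand_in())"
```

```text
[-3.15110601 -1.44207028 16.15371405] [0.52265587 0.21949948 0.12203437]
the job is handed in; nothing more can be done
None
```

I scrubbed the bore with two full strokes, stood the brush back in its pot, and handed in with the insulator held flat on the locating ring, bearing on it with about 7 N beyond the spring.

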